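# Register a brass bar in the squaring fixture

## Task

On the watchmaker's bench, square the longer of the two brass bars up in the corner of the steel fixture for marking out: first push its long side flat against the long rail while it is still well clear of the end stop, then push it along the rail until its end butts against the end stop. Leave it lying flat there, against both, and do not disturb the shorter bar.

Things in the scene. Friction and masses are not known exactly. Their poses are not given: they have to be found in the camera images.
- long_bar: Longer brass bar, a plain block 100 mm long (own y), 30 mm wide (own x), 20 mm high, 0.35 to 0.65 kg, loose, lying flat on the bench between robot and rail, its long side turned up to 18 degrees either way from parallel to the rail. Origin: centre of its underside. Either end and either long side may meet the stops.
- short_bar: The shorter brass bar, same section: 55 mm long (own y), 30 mm wide (own x), 20 mm high, loose, lying flat beside the longer one, on either side of it. Origin: centre of its underside. It must stay where it is.
- rail: Long straight steel rail fixed to the bench beyond the bars, 380 x 22 mm, 16 mm high. Origin: on the bench at the foot of its working face (the long upright face towards the robot). Own y runs along the rail towards the end stop; own x points away from the robot, into the rail; the free bench before it has negative x. The rail spans own y -210 to +170 mm, x 0 to 22 mm.
- end_stop: Steel arm 70 x 22 mm, 16 mm high, fixed square to the rail near its left end (seen from the robot), reaching towards the robot; dark clamp and thumb screw on the rail (36 mm high). Origin: on the bench in the inner corner of the two working faces; axes parallel to the rail's. Arm: own x -70 to 0, y 0 to 22 mm; its working face looks along -y. Bar fully home: centre at own x -15, y -50 mm.
Mind the look-alikes: they are no part of the job. What is shaped like the end_stop but red or turquoise is not meant. Leave any red look-alike of the long_bar alone.

How it is judged (in metres and radians):
On the way, in this order (a step that is already met when the one before it is completed fails the run):
1. the longer bar is pushed against the long rail (touching, or its middle within 3 mm of touching), within 10 degrees of parallel to it, while its end is still clear of the end stop by 10 mm or more ((contact force between long_bar and rail above 0.5 N or x of long_bar in the frame of rail above -0.018 m) and angle between the y axis of long_bar and the y axis of rail, either way round below 0.175 rad and y of long_bar in the frame of end_stop below -0.06 m), for 0.1 s.
2. the longer bar is pushed against the end stop (touching or within 3 mm) ((contact force between long_bar and end_stop above 0.5 N or y of long_bar in the frame of end_stop above -0.053 m)), for 0.1 s.
At the end, for the whole second after the job is handed in: The longer bar lies flat and at rest in the corner, its long side along the rail and its end at the end stop: its centre within 10 mm of fully home in both directions, within 10 degrees of parallel to the rail (x of long_bar in the frame of rail between -0.025 and -0.005 m and y of long_bar in the frame of end_stop between -0.06 and -0.04 m and angle between the y axis of long_bar and the y axis of rail, either way round below 0.175 rad and angle between long_bar's own z axis and vertical below 0.1 rad and height (world z) of long_bar below 0.006 m and linear speed of long_bar below 0.01 m/s); the robot touches nothing.
It fails at once if the shorter bar is moved by more than 20 mm (distance of short_bar from where it was at the start of the episode above 0.02 m).
It also fails if it takes over 56 s, if anything falls off the work surface, if the arm or the gripper's body presses on something with over 40 N, if the wrist force passes 120 N, or if a joint passes its speed limit or range.

## Robot

A 6-joint arm with a two-finger parallel gripper is mounted at the origin on the work surface. World frame = base frame: x ahead of the robot, y to its left, z up, the work surface at z = 0. Lengths are in m, angles in degrees, forces in N, time in s.
With the tool pointing down it reaches from about 0.3 to 0.75 m from the base axis. Payload 8.5 kg.
Tool frame: the origin (TCP) lies at the very end of the fingers, on their centre line; the grasp point (between the pads) lies 19 mm behind it (env.hold_point_z is the distance from the TCP to the grasp point, in m); z points along the fingers, y is the line along which they close (so a half turn about z gives the same grasp; the last joint's range is limited). The gripper opens to 85 mm and grips with 20 to 120 N. Pads are 22 mm wide; open, the fingers measure 114 mm over their backs; the gripper's body (76 mm by 85 mm) begins 54 mm behind the grasp point. The pads swing forward as they close: fully open they stand 13 mm farther back than shut.
Start: joints at [-12.336, 21.807, 74.336, -0, 83.858, -12.336], TCP at [0.55, 0, 0.231] pointing down, gripper open.
Joint ranges: [-178.18, 178.18], [-50.72, 133.34], [12.68, 142.11], [-81.47, 261.47], [9.98, 163.14], [-165.26, 165.26]. Speed limits (degrees/s): [136.94, 136.94, 180, 180, 180, 180].

## Interface

Orientations are given as a 3x3 rotation matrix whose columns are the frame's x, y, z axes.
In Python, from rig import env, optics gives the robot as it stands.
- The arm moves only by the shell command python3 -m jog 'ROWS' [OPENING] [FORCE]. ROWS is JSON, a list of rows, each an object with "linear": the shift along the tool's x, y, z in units of 40 mm (1.0 is 40 mm), a list of three; "roll": the turn about the tool's z in units of 5 degrees (1.0 is 5 degrees). A call has 1 to 12 rows; each row shifts and turns the commanded pose from where the row before left it, along the tool's axes as they then stand; what a row does not reach is not made up. A row lasts 1/12 s, in which the tool goes at most 41.7 mm and 7.16 degrees, less where a joint would pass 70% of its speed; a pose out of reach is approached as far as the arm can. A call is refused whole if a number of a shift passes 1 or a number of a turn 1, either way. A call with a gripper value outside its range is refused whole. OPENING is the opening, from -1 (shut) to 1 (fully open), set as the call begins (- or left out, the last holds). The fingers move at their own pace and stop on an object; FORCE is the grip in N (left out, the last holds). Time passes only in rows, so rows that do not move let the fingers close. It gives the time, the measured TCP pose, the force, the opening and the grip force at its end, in the units of the state.
- env.observe(): the state, without advancing time (a new reading comes with each control period).
- optics.get_image(name): name is "scene" or "side" or "wrist"; returns the picture (384x512x3 uint8, red, green, blue); there is no depth.
- optics.calibration(name): a dict with "fov_y" (degrees; the focal length in pixels is half the picture's height over the tangent of half this angle, whatever the lens; pixels are square), "cx", "cy" (the principal point, pixels), "T" (4x4, takes a point from camera to world coordinates). Camera axes: x right, y down, z forward; pixel columns grow to the right and rows downward; lengths in m; the calibration is good to about 2 mm. A picture is of the moment at which its call begins: read the wrist's pose just before it. calibration takes no time and is no camera call; for the wrist camera it gives the pose at the moment of the call.
- env.close_job(): hands the job in; it is judged then, once.
The state is a dict: "time_s": time; "q": joint angles; "qvel": joint speeds; "joint_efforts": joint torques, N m; "position": TCP position; "tool_rot": TCP orientation; "ft_force": force on the tool from outside, world axes, zero at the start; "wrist_torque": the same for the moment, N m; "grip_width": finger opening in m; "gripper_force": force on a finger pad.
Only numpy, scipy, OpenCV 4.12 (cv2) and the standard library are available. Lean on these libraries where they do the work, as an engineer would, in place of code of your own. Each camera call takes 0.05 s, during which the arm holds its last target. There are 200 camera calls.

## Working session

There is one attempt and no reset: what is moved stays moved. The work goes in short steps, Python scripts to look and compute and a shell command to move; the robot and the scene stay as the last step left them, time stands still between calls to the robot, and variables do not carry over. Pictures are saved under pics/ and viewed, at most 10 in all, crops included, and the job is handed in when it is done.

```bash
mkdir -p pics; ls
python3 - <<'E'
from rig import env, optics
import cv2, numpy as np
for n in ("scene","wrist"):
    c=optics.calibration(n); im=optics.get_image(n); cv2.imwrite(f"pics/{n}0.png",im[:,:,::-1])
    print(n,c["fov_y"],c["cx"],c["cy"],np.round(c["T"],4).tolist(), [k for k in c])
s=env.observe();print(np.round(s["tool_rot"],3),s["position"],s["time_s"])
E
```

```text
pics
scene 46.93754055416956 260.2414393940184 183.97385093209485 [[-0.7934, 0.3691, -0.484, 0.9395], [0.6086, 0.466, -0.6422, 0.5938], [-0.0115, -0.8041, -0.5944, 0.4998], [0.0, 0.0, 0.0, 1.0]] ['fov_y', 'cx', 'cy', 'T']
wrist 69.36169442382035 251.18947520938465 191.9328061919207 [[1.0, 0.0005, -0.0012, 0.5503], [0.0002, -0.9629, -0.27, 0.0679], [-0.0013, 0.27, -0.9629, 0.3733], [0.0, 0.0, 0.0, 1.0]] ['fov_y', 'cx', 'cy', 'T']
[[-0.     1.    -0.001]
 [ 1.     0.     0.   ]
 [ 0.    -0.001 -1.   ]] [5.49744154e-01 4.97101845e-05 2.30769216e-01] 0.1
```

View pics/scene0.png

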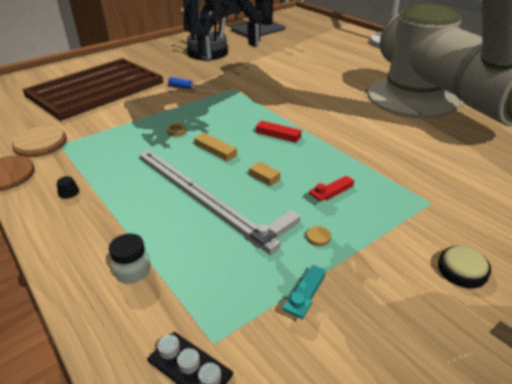

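View pics/wrist0.png

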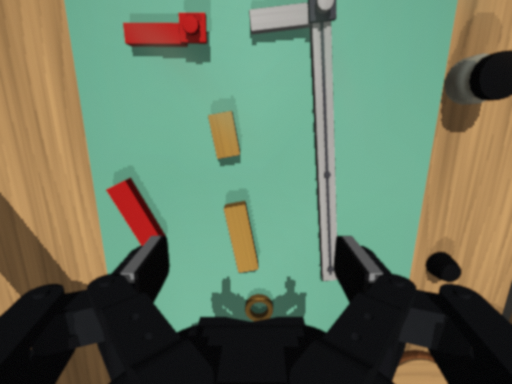

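The wrist view (right = +x, up = +y) shows the long bar at about (241,237) and the short bar at (224,135), closer to the stop. The rail runs from (330,278) up to (320,20), with the stop arm at (250–310, 18). The red and turquoise pieces are decoys. Next I measure.

```bash
cat > h.py <<'E'
from rig import env, optics
import cv2, numpy as np
def ray(c,px,z):
    px=np.atleast_2d(px).astype(float); f=192/np.tan(np.radians(c["fov_y"]/2)); T=np.array(c["T"])
    d=np.c_[(px[:,0]-c["cx"])/f,(px[:,1]-c["cy"])/f,np.ones(len(px))]@T[:3,:3].T
    return (T[:3,3]+d*((z-T[2,3])/d[:,2])[:,None])[:,:2]
def bars(n="wrist"):
    c=optics.calibration(n); im=optics.get_image(n); hsv=cv2.cvtColor(im,cv2.COLOR_RGB2HSV)
    m=cv2.inRange(hsv,(12,110,90),(28,255,255)); out=[]
    for k in cv2.findContours(m,cv2.RETR_EXTERNAL,cv2.CHAIN_APPROX_NONE)[0]:
        if cv2.contourArea(k)<150: continue
        w=ray(c,k[:,0],0.02); (x,y),(a,b),t=cv2.minAreaRect((w*1000).astype(np.float32))
        if a>b: a,b,t=b,a,t-90
        out.append(np.round([x,y,a,b,(t+90)%180-90],1).tolist())   # angle of long axis from +y (ccw)
    return c,im,hsv,out
E
python3 - <<'E'
from h import *
for n in("wrist","scene"):
    c,im,hsv,o=bars(n); print(n)
    for b in o: print(b)
    if n=="wrist":
        print(hsv[100,300:345].tolist())
        g=cv2.inRange(hsv,(0,0,90),(180,50,255)); L=[]
        for r in range(60,235,5):
            cc=np.where(g[r,295:350])[0]+295
            if len(cc): L.append((cc[0],r,cc[-1]))
        L=np.array(L); print(L[::6].tolist())
        for col,z in((0,.016),(2,.016)):
            w=ray(c,L[:,[col,1]],z); p=np.polyfit(w[:,1],w[:,0],1); print("rail x=%.4f+%.4f*y"%(p[1],p[0]),np.std(w[:,0]-np.polyval(p,w[:,1])))
        for col in range(256,306,8):
            rr=np.where(g[:60,col])[0]; print(col,rr[0],rr[-1],ray(c,[col,rr[-1]+.5],.016).round(4), ray(c,[col,rr[0]],.016).round(4))
        print(ray(c,[[330,279]],.016))
E
```

```text
wrist
[825.0, -326.5, 59.0, 91.1, -89.9]
[299.5, -318.8, 29.3, 77.2, 3.2]
[536.2, -97.5, 29.4, 103.5, 10.9]
[516.0, 42.4, 28.7, 53.6, 10.2]
[853.6, -65.1, 147.7, 310.5, 0.0]
[814.7, 151.1, 70.7, 77.1, 0.1]
[294.2, -27.0, 147.3, 442.9, -13.7]
[[77, 91, 183], [77, 92, 182], [77, 92, 181], [77, 92, 182], [77, 92, 181], [77, 92, 180], [77, 92, 181], [77, 91, 182], [77, 92, 182], [77, 93, 181], [77, 94, 180], [77, 93, 172], [77, 90, 141], [75, 74, 90], [45, 14, 74], [23, 9, 116], [17, 11, 157], [21, 10, 171], [17, 10, 173], [21, 10, 172], [17, 11, 170], [15, 9, 164], [15, 7, 139], [150, 5, 98], [126, 15, 84], [150, 3, 101], [15, 7, 137], [18, 8, 160], [21, 11, 170], [21, 11, 170], [21, 11, 170], [36, 8, 166], [67, 20, 164], [75, 56, 168], [76, 83, 175], [78, 90, 178], [77, 89, 180], [77, 91, 179], [77, 91, 179], [77, 91, 180], [77, 91, 180], [78, 90, 178], [77, 90, 179], [77, 90, 178], [77, 89, 178]]
[[313, 60, 331], [314, 90, 332], [316, 120, 333], [317, 150, 334], [318, 180, 335], [320, 210, 335]]
rail x=0.6368+-0.1068*y 0.00036817971629005087
rail x=0.6584+-0.1085*y 0.0003721830093347002
256 8 30 [[0.5554 0.1605]] [[0.5553 0.1832]]
264 7 29 [[0.5646 0.1616]] [[0.5643 0.1842]]
272 7 28 [[0.5738 0.1626]] [[0.5733 0.1842]]
280 6 27 [[0.5829 0.1636]] [[0.5823 0.1852]]
288 4 26 [[0.5921 0.1646]] [[0.5913 0.1871]]
296 4 25 [[0.6012 0.1656]] [[0.6002 0.1871]]
304 3 24 [[0.6103 0.1667]] [[0.6092 0.1881]]
[[ 0.66549282 -0.16480314]]
scene
[981.1, 76.5, 61.4, 327.2, -1.5]
[351.7, -349.0, 1320.6, 1679.0, -40.1]
```

```bash
python3 -m jog '[{"linear":[0,0,0],"roll":1},{"linear":[0,0,0],"roll":1},{"linear":[0,0,0],"roll":1},{"linear":[0,0,0],"roll":1},{"linear":[0,0,0],"roll":1},{"linear":[0,0,0],"roll":1},{"linear":[0,0,0],"roll":1},{"linear":[0,0,0],"roll":1},{"linear":[0,0,0],"roll":1}]' 0
python3 -m jog '[{"linear":[0,0,0],"roll":1},{"linear":[0,0,0],"roll":1},{"linear":[0,0,0],"roll":1},{"linear":[0,0,0],"roll":1},{"linear":[0,0,0],"roll":1},{"linear":[0,0,0],"roll":1},{"linear":[0,0,0],"roll":1},{"linear":[0,0,0],"roll":0.8},{"linear":[0,0,0],"roll":0}]'
python3 -m jog '[{"linear":[-0.3,0.45,0],"roll":0},{"linear":[-0.3,0.45,0],"roll":0},{"linear":[-0.3,0.45,0],"roll":0},{"linear":[-0.4,0.5,0],"roll":0},{"linear":[-0.35,0.55,0],"roll":0},{"linear":[0,0,0],"roll":0},{"linear":[0,0,0],"roll":0}]'
cat >> h.py <<'E'
C=np.array([.6187,.1676]);u=np.array([-.1062,.9943]);n=np.array([.9943,.1062])
def rf(p): d=np.asarray(p)[:2]-C; return np.round([d@n*1e3,d@u*1e3],1)
E
python3 - <<'E'
from h import *
s=env.observe(); print(rf(s["position"]),s["position"].round(4) if hasattr(s["position"],"round") else s["position"],np.round(s["tool_rot"],3),s["grip_width"],s["time_s"])
c,im,hsv,o=bars()
for b in o: print(b, rf([b[0]/1e3,b[1]/1e3]))
cv2.imwrite("pics/w1.png",im[:,:,::-1])
E
```

```text
time_s: 0.95
position: [0.5499, 0.0, 0.2311]
tool_rot: [[0.71, 0.704, -0.0], [0.704, -0.71, 0.0], [-0.0, -0.0, -1.0]]
ft_force: [-0.1, -0.5, -0.1]
grip_width: 0.0427
gripper_force: 0.0
time_s: 1.7
position: [0.5499, 0.0, 0.2311]
tool_rot: [[0.995, 0.102, -0.0], [0.102, -0.995, 0.0], [-0.0, -0.0, -1.0]]
ft_force: [-0.7, 0.1, -0.0]
grip_width: 0.0426
gripper_force: 0.0
time_s: 2.28
position: [0.4941, -0.1031, 0.2314]
tool_rot: [[0.995, 0.104, 0.0], [0.104, -0.995, 0.0], [0.0, -0.0, -1.0]]
ft_force: [0.6, 0.5, 0.6]
grip_width: 0.0427
gripper_force: 0.0
[-152.7 -255.9] [ 0.4941 -0.1031  0.2314] [[ 0.995  0.104  0.   ]
 [ 0.104 -0.995  0.   ]
 [ 0.    -0.    -1.   ]] 0.04265013279262484 2.2833
[208.7, -327.8, 30.1, 151.6, -43.0] [-460.3 -449. ]
[174.2, 52.9, 29.4, 151.1, 58.0] [-454.1  -66.8]
[300.3, -125.5, 79.9, 152.8, -0.2] [-347.7 -257.6]
[328.9, -481.4, 57.9, 145.2, -69.8] [-357.1 -614.5]
[307.9, 168.2, 126.9, 297.3, 33.0] [-309.    33.6]
[515.9, 41.6, 28.6, 55.0, 10.3] [-115.6 -114.4]
[536.4, -100.3, 28.6, 98.8, 11.0] [-110.3 -257.6]
[560.7, -217.1, 38.4, 41.3, -17.6] [ -98.5 -376.3]
[519.8, -383.7, 126.9, 388.6, 90.0] [-156.9 -537.7]
```

View pics/w1.png

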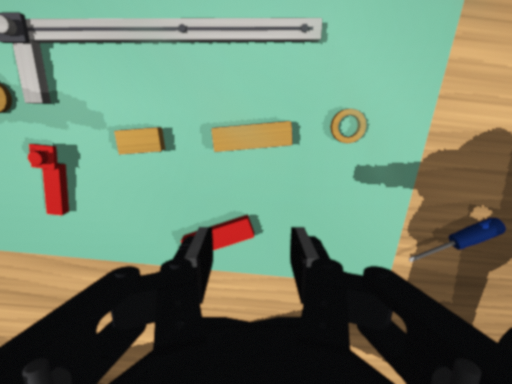

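The wrist picture shows the long bar at (252,136), the red decoy at (220,235) with ample room between them for the fingers, and the short bar at (138,140). Both measurements agree, so I descend behind the bar.

```bash
python3 -m jog '[{"linear":[0,0,0.5]},{"linear":[0,0,0.5]},{"linear":[0,0,0.5]},{"linear":[0,0,0.5]},{"linear":[0,0,0.5]},{"linear":[0,0,0.5]},{"linear":[0,0,0.5]},{"linear":[0,0,0.5]},{"linear":[0,0,0.5]},{"linear":[0,0,0.5]},{"linear":[0,0,0.5]},{"linear":[0,0,0.1]}]'
python3 -m jog '[{"linear":[0.15,0,0]},{"linear":[0.15,0,0]},{"linear":[0.15,0,0]},{"linear":[0.15,0,0]},{"linear":[0.15,0,0]},{"linear":[0.15,0,0]},{"linear":[0.15,0,0]},{"linear":[0.15,0,0]},{"linear":[0,0,0]}]'
python3 - <<'E'
from h import *
s=env.observe(); print(rf(s["position"]))
c,im,hsv,o=bars()
for b in o:
    if 26<b[2]<33: print(b, rf([b[0]/1e3,b[1]/1e3]))
im2=optics.get_image("scene"); cv2.imwrite("pics/s1.png",cv2.resize(im2[80:280,100:380],None,fx=2.5,fy=2.5)[:,:,::-1])
E
```

```text
[-152.3 -255.2]
[209.3, -327.3, 30.1, 151.6, -42.9] [-459.6 -448.6]
[174.4, 53.4, 29.4, 151.1, 58.1] [-453.9  -66.4]
[515.9, 41.6, 28.6, 55.2, 10.5] [-115.6 -114.4]
[536.4, -100.2, 28.7, 98.8, 11.0] [-110.3 -257.5]invalid input
invalid input
```

View pics/s1.png

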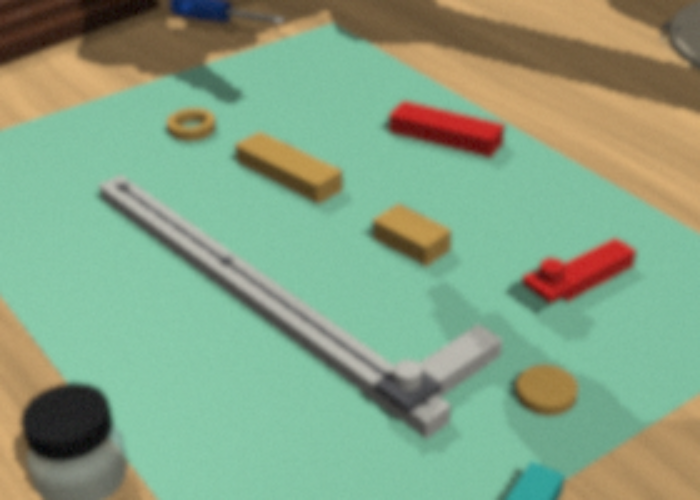

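The rows were refused because each one needs a roll. The picture shows the scene unchanged: long bar at about (290,165), short bar at (410,233). I'll send the moves again.

```bash
python3 -m jog '[{"linear":[0,0,0.5],"roll":0},{"linear":[0,0,0.5],"roll":0},{"linear":[0,0,0.5],"roll":0},{"linear":[0,0,0.5],"roll":0},{"linear":[0,0,0.5],"roll":0},{"linear":[0,0,0.5],"roll":0},{"linear":[0,0,0.5],"roll":0},{"linear":[0,0,0.5],"roll":0},{"linear":[0,0,0.5],"roll":0},{"linear":[0,0,0.5],"roll":0},{"linear":[0,0,0.5],"roll":0},{"linear":[0,0,0.1],"roll":0}]'
python3 -m jog '[{"linear":[0.15,0,0],"roll":0},{"linear":[0.15,0,0],"roll":0},{"linear":[0.15,0,0],"roll":0},{"linear":[0.15,0,0],"roll":0},{"linear":[0.15,0,0],"roll":0},{"linear":[0.15,0,0],"roll":0},{"linear":[0.15,0,0],"roll":0},{"linear":[0.15,0,0],"roll":0},{"linear":[0,0,0],"roll":0}]'
python3 - <<'E'
from h import *
s=env.observe(); print(rf(s["position"]),s["position"][2])
c,im,hsv,o=bars()
for b in o:
    if 20<b[2]<35: print(b, rf([b[0]/1e3,b[1]/1e3]))
im2=optics.get_image("scene"); cv2.imwrite("pics/s2.png",cv2.resize(im2[80:280,100:380],None,fx=2.5,fy=2.5)[:,:,::-1])
E
```

```text
time_s: 3.43
position: [0.4935, -0.101, 0.0047]
tool_rot: [[0.994, 0.106, -0.004], [0.106, -0.994, 0.002], [-0.004, -0.002, -1.0]]
ft_force: [-0.7, -0.3, -0.2]
grip_width: 0.0423
gripper_force: 0.0
time_s: 4.18
position: [0.5435, -0.0973, 0.0082]
tool_rot: [[0.994, 0.105, 0.002], [0.105, -0.994, -0.001], [0.002, 0.001, -1.0]]
ft_force: [0.6, 0.4, -0.5]
grip_width: 0.0427
gripper_force: 0.0
[-102.9 -255.4] 0.008195879999303917
[519.2, 26.5, 23.2, 29.6, -80.4] [-113.9 -129.7]
[563.8, -211.7, 34.9, 39.4, -69.9] [ -94.9 -371.3]
[570.5, -97.4, 30.0, 98.8, 6.0] [ -76.1 -258.4]
```

View pics/s2.png

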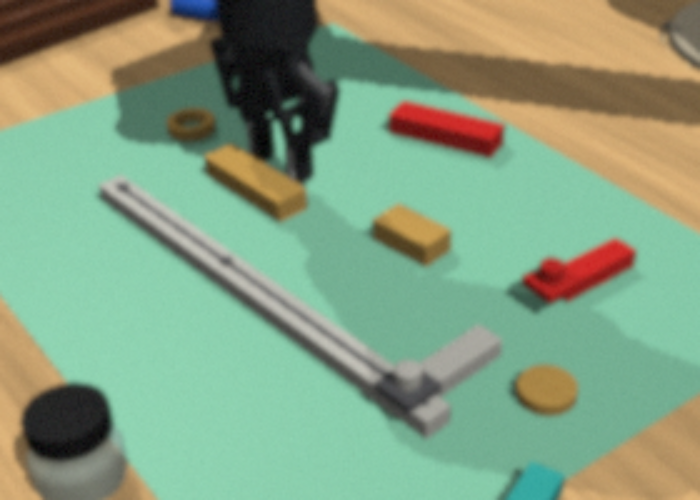

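The bar is now parallel to the rail (6.0°) at rail x = -76 mm, with the fingers flat on its side. About 61 mm remains. I'll go most of the way, then finish gently.

```bash
python3 -m jog '[{"linear":[0.14,0,0],"roll":0},{"linear":[0.14,0,0],"roll":0},{"linear":[0.14,0,0],"roll":0},{"linear":[0.14,0,0],"roll":0},{"linear":[0.14,0,0],"roll":0},{"linear":[0.14,0,0],"roll":0},{"linear":[0.14,0,0],"roll":0},{"linear":[0.14,0,0],"roll":0},{"linear":[0.14,0,0],"roll":0},{"linear":[0.14,0,0],"roll":0},{"linear":[0,0,0],"roll":0}]'
python3 -m jog '[{"linear":[0.03,0,0],"roll":0},{"linear":[0.03,0,0],"roll":0},{"linear":[0.03,0,0],"roll":0},{"linear":[0,0,0],"roll":0}]'
python3 - <<'E'
from h import *
s=env.observe(); print(rf(s["position"]),s["position"][2])
c,im,hsv,o=bars()
for b in o:
    if 20<b[2]<35: print(b, rf([b[0]/1e3,b[1]/1e3]))
E
```

```text
time_s: 5.2
position: [0.5984, -0.0914, 0.0076]
tool_rot: [[0.995, 0.105, 0.0], [0.105, -0.995, -0.0], [0.0, 0.0, -1.0]]
ft_force: [0.3, -0.0, -0.5]
grip_width: 0.0425
gripper_force: 0.0
time_s: 5.53
position: [0.6007, -0.0912, 0.0075]
tool_rot: [[0.995, 0.105, -0.002], [0.105, -0.995, 0.0], [-0.002, -0.0, -1.0]]
ft_force: [-5.4, -0.8, 3.6]
grip_width: 0.0427
gripper_force: 2.5
[ -45.4 -255.4] 0.007487135902499709
[627.5, -91.3, 30.0, 98.8, 6.0] [ -18.7 -258.4]
```

```bash
python3 -m jog '[{"linear":[0.03,0,0],"roll":0},{"linear":[0.03,0,0],"roll":0},{"linear":[0.03,0,0],"roll":0},{"linear":[0,0,0],"roll":0},{"linear":[0,0,0],"roll":0}]'
```

```text
time_s: 6.0
position: [0.6043, -0.0908, 0.0075]
tool_rot: [[0.995, 0.104, -0.001], [0.104, -0.995, 0.0], [-0.001, -0.0, -1.0]]
ft_force: [-4.2, -0.0, 3.2]
grip_width: 0.0427
gripper_force: 2.5
```

```bash
python3 -m jog '[{"linear":[0.03,0,0],"roll":0},{"linear":[0.03,0,0],"roll":0},{"linear":[0,0,0],"roll":0},{"linear":[0,0,0],"roll":0}]'
python3 - <<'E'
from h import *
s=env.observe(); print(rf(s["position"]),s["position"][2])
c,im,hsv,o=bars()
for b in o:
    if 20<b[2]<35: print(b, rf([b[0]/1e3,b[1]/1e3]))
cv2.imwrite("pics/w2.png",cv2.resize(im,None,fx=1.5,fy=1.5)[:,:,::-1])
E
```

```text
time_s: 6.33
position: [0.6051, -0.0906, 0.0074]
tool_rot: [[0.994, 0.105, -0.005], [0.105, -0.994, 0.0], [-0.005, -0.001, -1.0]]
ft_force: [-11.3, -2.1, 7.7]
grip_width: 0.0426
gripper_force: 6.2
[ -40.9 -255.3] 0.007448299271676475
[632.0, -90.8, 30.0, 98.8, 6.0] [ -14.2 -258.3]
```

View pics/w2.png

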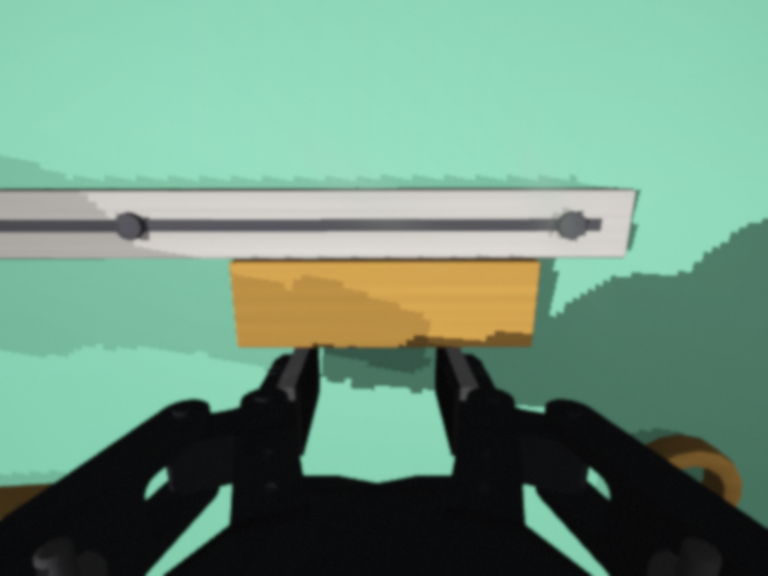

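The bar is flush on the rail at 11 N, with its end about 200 mm from the stop; its right end is at (540,262) in the picture. Now I back off, lift, close the fingers and go behind its far end.

```bash
python3 -m jog '[{"linear":[-0.2,0,0],"roll":0},{"linear":[-0.2,0,0],"roll":0},{"linear":[0,0,-0.5],"roll":0},{"linear":[0,0,-0.5],"roll":0},{"linear":[0,0,-0.5],"roll":0},{"linear":[0,0,0],"roll":0}]'
python3 -m jog '[{"linear":[0,0.5,0],"roll":0},{"linear":[0.3,0.5,0],"roll":0},{"linear":[0.3,0.5,0],"roll":0},{"linear":[0.38,0.55,0],"roll":0},{"linear":[0,0,0],"roll":0},{"linear":[0,0,0],"roll":0},{"linear":[0,0,0],"roll":0},{"linear":[0,0,0],"roll":0}]' -1
python3 - <<'E'
from h import *
s=env.observe(); print(rf(s["position"]),s["position"][2])
c,im,hsv,o=bars()
for b in o:
    if 20<b[2]<35: print(b, rf([b[0]/1e3,b[1]/1e3]))
cv2.imwrite("pics/w3.png",im[:,:,::-1])
E
```

```text
time_s: 6.88
position: [0.593, -0.0928, 0.0711]
tool_rot: [[0.995, 0.104, 0.007], [0.104, -0.995, -0.002], [0.007, 0.003, -1.0]]
ft_force: [0.5, -0.4, 0.9]
grip_width: 0.0426
gripper_force: 0.0
time_s: 7.55
position: [0.6384, -0.1687, 0.067]
tool_rot: [[0.994, 0.105, -0.001], [0.105, -0.994, 0.001], [-0.001, -0.001, -1.0]]
ft_force: [0.1, 0.5, 0.3]
grip_width: -0.0001
gripper_force: 0.0
[ -16.2 -336.5] 0.06702979780509467
[632.7, -91.6, 29.0, 99.7, 6.0] [ -13.6 -259.2]
```

View pics/w3.png

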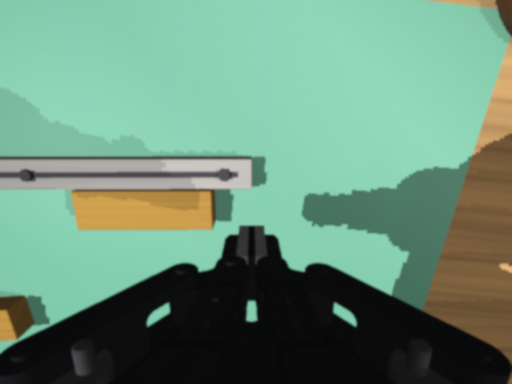

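Right end of the bar is at (213,208) and the closed fingers at (251,240), clear of it and clear of the rail. I descend and push.

```bash
python3 -m jog '[{"linear":[0,0,0.4],"roll":0},{"linear":[0,0,0.4],"roll":0},{"linear":[0,0,0.4],"roll":0},{"linear":[0,0,0.28],"roll":0},{"linear":[0,0,0],"roll":0},{"linear":[0,-0.15,0],"roll":0},{"linear":[0,-0.15,0],"roll":0},{"linear":[0,-0.15,0],"roll":0},{"linear":[0,-0.15,0],"roll":0},{"linear":[0,-0.15,0],"roll":0},{"linear":[0,-0.15,0],"roll":0},{"linear":[0,0,0],"roll":0}]'
python3 - <<'E'
from h import *
s=env.observe(); print(rf(s["position"]),s["position"][2])
c,im,hsv,o=bars()
for b in o:
    if 20<b[2]<35: print(b, rf([b[0]/1e3,b[1]/1e3]))
E
```

```text
time_s: 8.6
position: [0.6356, -0.133, 0.0091]
tool_rot: [[0.994, 0.105, 0.002], [0.105, -0.994, -0.001], [0.001, 0.001, -1.0]]
ft_force: [-0.1, -1.9, 2.4]
grip_width: -0.0001
gripper_force: 1.2
[ -15.1 -300.7] 0.009077408658206266
[630.0, -71.0, 29.9, 98.7, 6.0] [ -14.1 -238.4]
```

```bash
python3 -m jog '[{"linear":[0,-0.2,0],"roll":0},{"linear":[-0.005,-0.2,0],"roll":0},{"linear":[-0.005,-0.2,0],"roll":0},{"linear":[-0.005,-0.2,0],"roll":0},{"linear":[-0.005,-0.2,0],"roll":0},{"linear":[-0.005,-0.2,0],"roll":0},{"linear":[-0.005,-0.2,0],"roll":0},{"linear":[0,-0.2,0],"roll":0},{"linear":[0,-0.2,0],"roll":0},{"linear":[0,-0.2,0],"roll":0},{"linear":[0,-0.2,0],"roll":0},{"linear":[0,0,0],"roll":0}]'
python3 - <<'E'
from h import *
s=env.observe(); print(rf(s["position"]),s["position"][2])
c,im,hsv,o=bars()
for b in o:
    if 20<b[2]<35: print(b, rf([b[0]/1e3,b[1]/1e3]))
E
```

```text
time_s: 9.65
position: [0.6251, -0.0456, 0.0087]
tool_rot: [[0.994, 0.105, 0.001], [0.105, -0.994, -0.0], [0.001, 0.0, -1.0]]
ft_force: [0.2, -0.6, 2.0]
grip_width: -0.0004
gripper_force: 0.7
[ -16.3 -212.6] 0.008663531849897148
[620.1, 16.7, 30.3, 98.9, 5.3] [ -14.6 -150.2]
```

```bash
python3 -m jog '[{"linear":[0,-0.2,0],"roll":0},{"linear":[0,-0.2,0],"roll":0},{"linear":[0,-0.2,0],"roll":0},{"linear":[0,-0.2,0],"roll":0},{"linear":[0,-0.2,0],"roll":0},{"linear":[0,-0.2,0],"roll":0},{"linear":[0,-0.2,0],"roll":0},{"linear":[0,-0.2,0],"roll":0},{"linear":[0,-0.2,0],"roll":0},{"linear":[0,-0.2,0],"roll":0},{"linear":[0,-0.15,0],"roll":0},{"linear":[0,0,0],"roll":0}]'
python3 -m jog '[{"linear":[0,-0.04,0],"roll":0},{"linear":[0,-0.04,0],"roll":0},{"linear":[0,-0.04,0],"roll":0},{"linear":[0,-0.04,0],"roll":0},{"linear":[0,-0.04,0],"roll":0},{"linear":[0,0,0],"roll":0}]'
python3 - <<'E'
from h import *
s=env.observe(); print(rf(s["position"]),s["position"][2])
c,im,hsv,o=bars()
for b in o:
    if 20<b[2]<35: print(b, rf([b[0]/1e3,b[1]/1e3]))
E
```

```text
time_s: 10.7
position: [0.6155, 0.0405, 0.008]
tool_rot: [[0.994, 0.105, -0.001], [0.105, -0.994, 0.001], [-0.001, -0.001, -1.0]]
ft_force: [0.4, -0.1, 0.3]
grip_width: 0.0003
gripper_force: 0.0
time_s: 11.2
position: [0.6149, 0.0473, 0.0079]
tool_rot: [[0.995, 0.105, -0.0], [0.105, -0.995, 0.0], [-0.0, -0.0, -1.0]]
ft_force: [0.5, -1.3, -1.0]
grip_width: 0.0001
gripper_force: 1.0
[ -16.6 -119.2] 0.007947759722411765
[610.0, 110.0, 30.2, 99.9, 6.0] [-14.8 -56.3]
```

```bash
python3 -m jog '[{"linear":[0,-0.04,0],"roll":0},{"linear":[0,-0.04,0],"roll":0},{"linear":[0,-0.04,0],"roll":0},{"linear":[0,0,0],"roll":0},{"linear":[0,0,0],"roll":0}]'
python3 -m jog '[{"linear":[0,-0.03,0],"roll":0},{"linear":[0,-0.03,0],"roll":0},{"linear":[0,0,0],"roll":0},{"linear":[0,0,0],"roll":0}]'
python3 - <<'E'
from h import *
s=env.observe(); print(rf(s["position"]),s["position"][2])
c,im,hsv,o=bars()
for b in o:
    if 20<b[2]<35: print(b, rf([b[0]/1e3,b[1]/1e3]))
E
```

```text
time_s: 11.67
position: [0.6144, 0.0522, 0.0081]
tool_rot: [[0.995, 0.105, -0.0], [0.105, -0.995, 0.0], [-0.0, -0.0, -1.0]]
ft_force: [0.1, -0.2, -0.0]
grip_width: 0.0001
gripper_force: 0.2
time_s: 12.0
position: [0.6144, 0.0541, 0.0081]
tool_rot: [[0.995, 0.105, 0.0], [0.105, -0.995, -0.0], [0.0, 0.0, -1.0]]
ft_force: [1.1, -3.7, -1.3]
grip_width: -0.0004
gripper_force: 1.7
[ -16.4 -112.4] 0.008147179720745776
[609.5, 116.3, 30.2, 99.1, 6.0] [-14.6 -50. ]
```

Probably at the stop or within a millimetre of it. I press a little more to see the force rise.

```bash
python3 -m jog '[{"linear":[0,-0.03,0],"roll":0},{"linear":[0,-0.03,0],"roll":0},{"linear":[0,0,0],"roll":0},{"linear":[0,0,0],"roll":0}]'
python3 - <<'E'
from h import *
s=env.observe(); print(rf(s["position"]),s["position"][2])
c,im,hsv,o=bars()
for b in o:
    if 20<b[2]<35: print(b, rf([b[0]/1e3,b[1]/1e3]))
cv2.imwrite("pics/w4.png",cv2.resize(im,None,fx=1.5,fy=1.5)[:,:,::-1])
E
```

```text
time_s: 12.38
position: [0.6148, 0.0546, 0.0084]
tool_rot: [[0.995, 0.104, 0.002], [0.104, -0.995, -0.003], [0.001, 0.003, -1.0]]
ft_force: [2.0, -12.2, -1.8]
grip_width: 0.0001
gripper_force: 6.5
[ -15.9 -111.9] 0.008392994494687868
[609.7, 116.7, 29.7, 98.9, 5.9] [-14.4 -49.7]
```

View pics/w4.png

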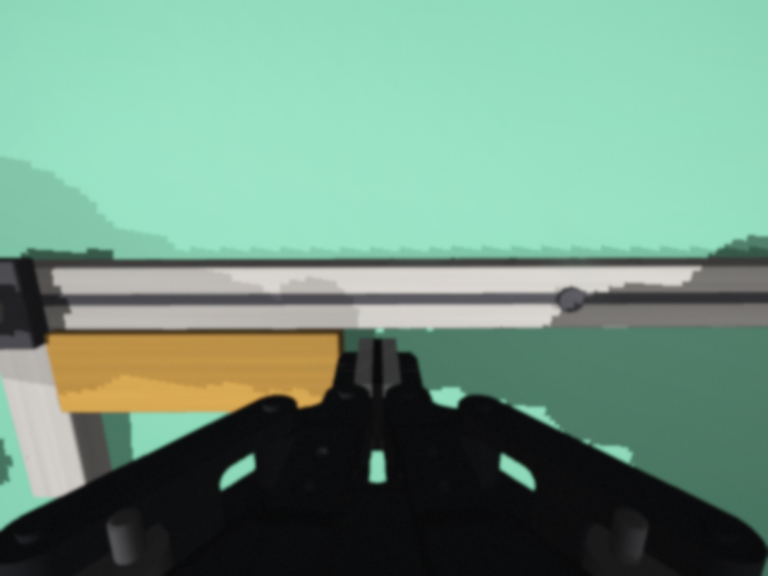

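The bar sits in the corner, against the stop at x≈50 px and the rail at y≈330 px, with 12 N of push. I back away along the rail, lift, and check.

```bash
python3 -m jog '[{"linear":[0,0.15,0],"roll":0},{"linear":[-0.02,0.3,0],"roll":0},{"linear":[0,0.3,0],"roll":0},{"linear":[0,0,-0.5],"roll":0},{"linear":[0,0,-0.5],"roll":0},{"linear":[0,0,-0.5],"roll":0},{"linear":[0,0,-0.5],"roll":0},{"linear":[0,0,-0.5],"roll":0},{"linear":[0,0,-0.5],"roll":0},{"linear":[0,0,0],"roll":0},{"linear":[0,0,0],"roll":0},{"linear":[0,0,0],"roll":0}]'
python3 - <<'E'
from h import *
c,im,hsv,o=bars()
for b in o:
    if 20<b[2]<35: print(b, rf([b[0]/1e3,b[1]/1e3]))
im2=optics.get_image("scene"); cv2.imwrite("pics/s3.png",cv2.resize(im2[80:280,100:380],None,fx=2.5,fy=2.5)[:,:,::-1])
E
```

```text
time_s: 13.43
position: [0.6159, 0.0264, 0.1272]
tool_rot: [[0.995, 0.104, -0.002], [0.104, -0.995, 0.001], [-0.002, -0.001, -1.0]]
ft_force: [0.4, 0.9, 0.7]
grip_width: 0.0001
gripper_force: 0.0
[609.6, 115.7, 30.8, 99.9, 6.0] [-14.6 -50.6]
```

View pics/s3.png

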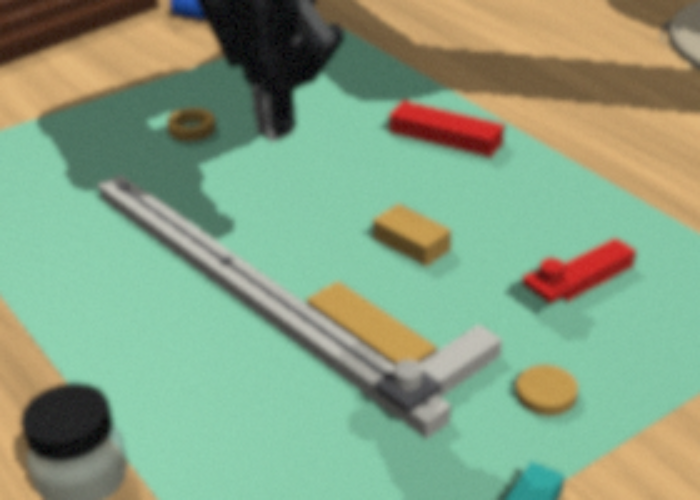

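The long bar lies in the corner at about (370,322), and the short bar is still at (410,233). The arm is clear, so I hand in.

```bash
python3 -c "
from rig import env
print(env.close_job())"
```

```text
the job is handed in; nothing more can be done
None
```

The long bar was pushed flat against the rail and then along it to the end stop, where it measured within about 1 mm of fully home and parallel; the short bar was not disturbed, and the job was handed in at about 13.5 s (no verdict was returned).

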